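# Put the cook's caddy in order: salt, pepper and timer in, stray spice jar back to its rack

### The job

Put the cook's wooden caddy in order. The spice jar standing in its middle well was put there by mistake: put it back in the free place of the white spice rack, then stand the salt shaker, the pepper mill and the kitchen timer upright in the caddy, each in the well bored for it (salt in the smallest, pepper in the middle-sized, timer in the widest). Keep them upright, and leave the tomato and the other two spice jars where they are.

Things in the scene. Friction and masses are not known exactly. Their poses are not given: they have to be found in the camera images.
- caddy: Fixed wooden block 116 x 268 x 32 mm (own x, y, z), thin steel handle 20 mm out at each short end. Origin: centre of underside, z up, y lengthwise. Three round wells on its y axis, 18 mm deep, floors 14 mm above the underside: 84 mm wide at y = -81 mm (timer), 60 mm at y = +1 mm (salt; a spice jar stands in it at the start), 72 mm at y = +87 mm (pepper mill).
- rack: Fixed low white tray 68 x 190 x 42 mm (own x, y, z), the spice rack. Origin: centre of underside, z up, y lengthwise. Walls, two dividers and floor 4 mm thick, walls and dividers 42 mm high; three cells 60 (x) by 58 mm (y) inside, centred at y = -62, 0, +62 mm. Those at -62 and 0 hold spice jars; that at +62 mm is free.
- stray_jar_mid (a point): Spice jar with a dark cap, 41 mm across, 105 mm tall, 0.11 kg, standing in the middle (smallest) well of the caddy at the start; the point is on its axis at half height (52.5 mm above its foot); its z axis points up along the thing; it is round, so its yaw does not matter.
- salt_mid (a point): Salt shaker, clear with a grey domed top and no label, 44 mm across near its foot, tapering to 34 mm at 65 mm up, 90 mm tall, 0.1 kg, standing on the worktop; the point is on its axis at half height (45 mm above its foot); its z axis points up along the thing; it is round, so its yaw does not matter.
- mill_mid (a point): Wooden pepper mill, 58 mm across at the foot, with a round head 50 mm across between 123 and 159 mm above its foot and a small metal knob on top, 170 mm tall, 0.14 to 0.24 kg, standing on the worktop; the head does not turn; the point is on its axis at half height (85 mm above its foot); its z axis points up along the thing; it is round, so its yaw does not matter.
- timer_mid (a point): Wind-up kitchen timer, white round base with a red domed dial, 61 mm across, 56 mm tall, 0.09 to 0.16 kg, standing on the worktop; the dial does not turn; the point is on its axis at half height (28 mm above its foot); its z axis points up along the thing; it is round, so its yaw does not matter.
- tomato1_mid (a point): Ripe tomato with a green top, 60 mm across, 59 mm tall, lying on the worktop; red and about as big as the timer, but not wanted: it stays where it is. The point is 24 mm above its underside.
- rack_jar_a_mid (a point): Spice jar like the misplaced one (41 mm across, 105 mm tall, dark cap), standing in the middle cell of the rack, where it stays. The point is on its axis at half height.
- rack_jar_b_mid (a point): Spice jar like the misplaced one (41 mm across, 105 mm tall, dark cap), standing in the end cell at y = -62 mm of the rack, where it stays. The point is on its axis at half height.
There are look-alikes about, which are no part of the job. Leave any blue or green look-alike of the part that bears stray_jar_mid alone.

How it is judged:
By the outcome, as a careful person would: the job done as asked, in the order asked, and still so for the second after the job is handed in, with the robot touching nothing.
It also fails if it takes over 104 s, if anything falls off the work surface, if the arm or the gripper's body presses on something with over 40 N, if the wrist force passes 120 N, or if a joint passes its speed limit or range.

### The arm

A 7-joint arm with a two-finger parallel gripper is mounted at the origin on a cart in front of the work surface, level with it; the furniture and walls round the work are solid. World frame = base frame: x ahead of the robot, y to its left, z up, the work surface at z = 0. Lengths are in mm, angles in rad, forces in N, time in s.
With the tool pointing down it reaches from about 400 to 925 mm from the base axis. Payload 5.6 kg.
Tool frame: the origin (TCP) lies midway between the tips of the shut fingers; the grasp point (between the pads) lies 19 mm behind it; z points along the fingers, y is the line along which they close (so a half turn about z gives the same grasp; the last joint's range is limited). The gripper opens to 85 mm and grips with 20 to 120 N. Pads are 22 mm wide; open, the fingers measure 114 mm over their backs; the gripper's body (76 mm by 85 mm) begins 54 mm behind the grasp point. The pads swing forward as they close: fully open they stand 13 mm farther back than shut.
Start: joints at [1.291, 0.468, -0.012, 1.603, 0.006, 1.071, -0.056], TCP at [152.442, -631.879, 196.99] pointing down, gripper open.
Joint ranges: [-2.53, 2.53], [-0.31, 2.02], [-1.57, 1.55], [0.28, 2.44], [-1.29, 4.43], [0.15, 1.84], [-2.92, 2.92]. Speed limits (rad/s): [2.57, 2.57, 3.14, 3.14, 3.14, 3.14, 3.14].

### API

Orientations are given as a 3x3 rotation matrix whose columns are the frame's x, y, z axes.
In Python, from bench import ctrl gives the robot as it stands.
- The arm moves only by the tool play_rows, never from a script. Its argument "deltas" is a list that holds one entry, the list of rows, each a list of 4 numbers: the shift along the tool's x, y, z in cm, then the turn about the tool's z in rad. A call has 1 to 12 rows; each row shifts and turns the commanded pose from where the row before left it, along the tool's axes as they then stand; what a row does not reach is not made up. A row lasts 1/8 s, in which the tool goes at most 62.5 mm and 10.7 degrees, less where a joint would pass 70% of its speed; a pose out of reach is approached as far as the arm can. A call with a gripper value outside its range is refused whole. "jaw" is the closure, from -1 (fully open) to 1 (shut), set as the call begins (left out, the last holds). The fingers move at their own pace and stop on an object; "grip_force" is the grip in N (left out, the last holds). Time passes only in rows, so rows that do not move let the fingers close. It gives the time, the measured TCP pose, the force, the opening and the grip force at its end, in the units of the state.
- ctrl.get_state(): the state, without advancing time (a new reading comes with each control period).
- ctrl.capture(name): name is "scene" or "top"; returns the picture (384x512x3 uint8, blue, green, red); there is no depth.
- ctrl.camera_info(name): a dict with "intrinsics" (3x3 intrinsics, pixels), "R" (3x3) and "t" (3): a world point X has camera coordinates R X + t. Camera axes: x right, y down, z forward; pixel columns grow to the right and rows downward; lengths in mm; the calibration is good to about 2 mm. A picture is of the moment at which its call begins. camera_info takes no time and is no camera call.
- ctrl.close_job(): hands the job in; it is judged then, once.
The state is a dict: "clock": time; "joints": joint angles; "qd": joint speeds; "joint_torque": joint torques, N m; "tool_pos": TCP position; "eef_rot": TCP orientation; "ft_force": force on the tool from outside, world axes, zero at the start; "torque": the same for the moment, N m; "opening": finger opening in mm; "grasp_force": force on a finger pad.
Only numpy, scipy, OpenCV 4.12 (cv2) and the standard library are available. Lean on these libraries where they do the work, as an engineer would, in place of code of your own. Each camera call takes 0.05 s, during which the arm holds its last target. There are 200 camera calls.

## Working session

There is one attempt and no reset: what is moved stays moved. The work goes in short steps, Python scripts to look and compute and a tool call to move; the robot and the scene stay as the last step left them, time stands still between calls to the robot, and variables do not carry over. Pictures are saved under pics/ and viewed, at most 14 in all, crops included, and the job is handed in when it is done.

Besides the shell and the picture viewer there is one more tool, called after "Call:" as name(argument=value, ...), one argument or row to a line, values as JSON. play_rows: Moves the arm, as the interface text tells. Its arguments: {"type":"object","properties":{"deltas":{"type":"array","items":{"type":"array","items":{"type":"array","items":{"type":"number"}}}},"jaw":{"type":"number"},"grip_force":{"type":"number"}},"required":["deltas"]}

```bash
mkdir -p pics
cat > h.py <<'E'
import numpy as np, cv2
from bench import ctrl
def ray(cam,uv,z):
    c=ctrl.camera_info(cam);K=np.array(c["intrinsics"]);R=np.array(c["R"]);t=np.array(c["t"]).ravel()
    o=-R.T@t;d=R.T@np.linalg.inv(K)@np.array([uv[0],uv[1],1.])
    return o+d*(z-o[2])/d[2]
def pix(cam,X):
    c=ctrl.camera_info(cam);p=np.array(c["intrinsics"])@(np.array(c["R"])@np.array(X,float)+np.array(c["t"]).ravel());return p[:2]/p[2]
def two(a,b):
    A=[];B=[]
    for cam,uv in(("scene",a),("top",b)):
        p=ray(cam,uv,0);q=ray(cam,uv,100);d=(q-p)/np.linalg.norm(q-p);M=np.eye(3)-np.outer(d,d);A.append(M);B.append(M@p)
    return np.linalg.solve(sum(A),sum(B))
E
python3 - <<'E'
from h import *
for n in("scene","top"):
    im=ctrl.capture(n);cv2.imwrite(f"pics/{n}0_raw.png",im);cv2.imwrite(f"pics/{n}0.png",cv2.resize(im,(800,600),interpolation=cv2.INTER_CUBIC))
    c=ctrl.camera_info(n);R=np.array(c["R"]);print(n,c["intrinsics"],R,-R.T@np.array(c["t"]).ravel())
s=ctrl.get_state();print(s)
E
```

```text
scene [[480.56079288   0.         254.27954746]
 [  0.         480.56079288 187.38128169]
 [  0.           0.           1.        ]] [[-0.76898729 -0.63919405 -0.0094616 ]
 [-0.35115889  0.43473956 -0.82927013]
 [ 0.53417786 -0.63437566 -0.55876787]] [-177.04611667  774.67720708  785.35342657]
top [[362.55479949   0.         254.47863973]
 [  0.         362.55479949 192.31157001]
 [  0.           0.           1.        ]] [[-0.00230849 -0.99981083 -0.01931234]
 [-0.99689756  0.00382033 -0.07861716]
 [ 0.07867607  0.01907094 -0.9967178 ]] [408.50808466  -8.52974353 926.29218644]
{'clock': 0.1, 'joints': array([ 1.29099556,  0.46833248, -0.01160688,  1.60355544,  0.00599428,
        1.07142773, -0.05631684]), 'qd': array([-0.00034342, -0.00023926, -0.00043832, -0.00316404,  0.00017092,
        0.00038114, -0.00109721]), 'joint_torque': array([ 1.00157915e-03, -5.33515048e+01,  2.14869581e-02, -2.51964229e+01,
        1.15283352e-02,  4.25507227e-03, -1.03925316e-05]), 'tool_pos': array([ 152.28395919, -631.30874889,  196.09560985]), 'eef_rot': array([[ 9.72112270e-01,  2.34515415e-01, -5.05111369e-04],
       [ 2.34515932e-01, -9.72110941e-01,  1.61111601e-03],
       [-1.13192749e-04, -1.68464231e-03, -9.99998575e-01]]), 'ft_force': array([ 0.46980646,  0.79335291, -0.1490845 ]), 'torque': array([-0.03727814,  0.00249175, -0.05230441]), 'grasp_force': 0.0, 'opening': 85.5596522665078}
```

View pics/scene0.png

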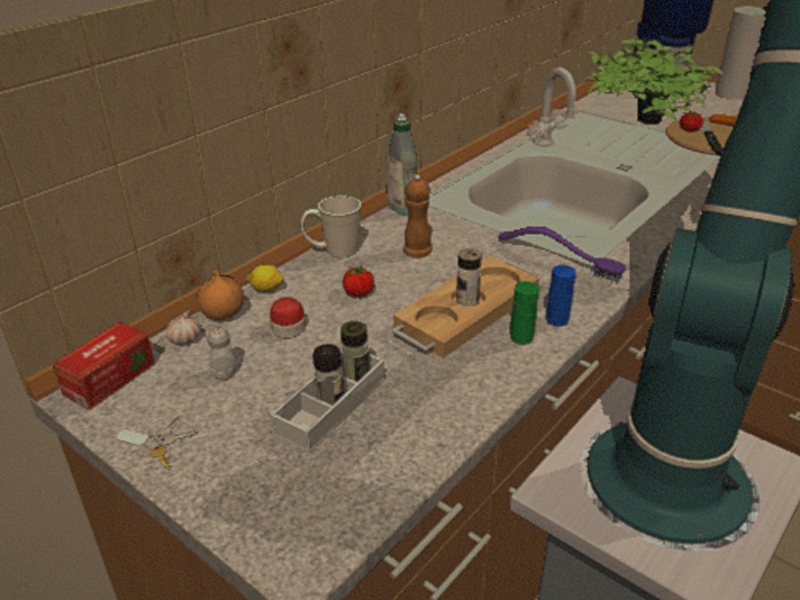

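View pics/top0.png

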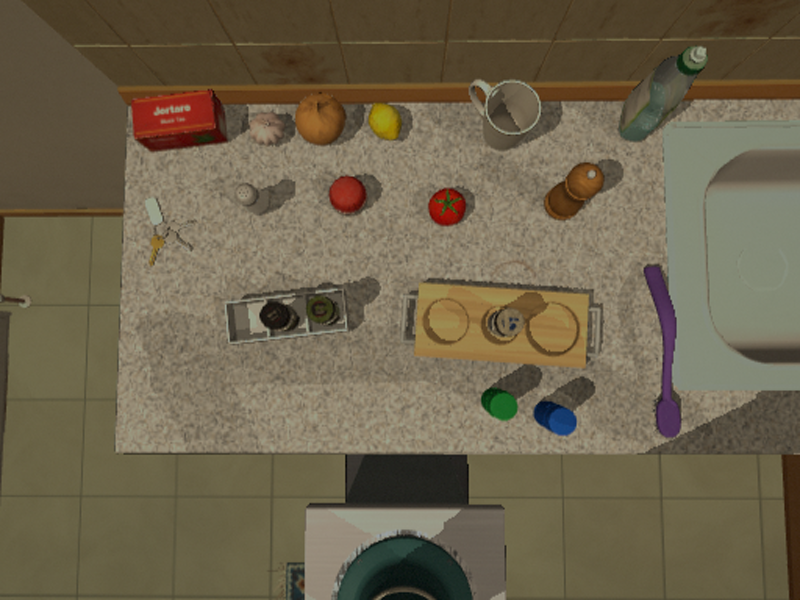

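The top view (800 px) shows:
- Caddy with corners (419,283), (589,292), (586,366), (415,357). The wide well is at the right and the jar at (507,322).
- Rack at (226–349, 288–343), with the free cell at the left.
- Salt at (247,193), timer at (347,195), tomato at (447,206) and mill knob at (592,174).

The scene view shows salt at (220,350), timer at (287,315) and mill knob at (417,178).

Run:
```python
from h import *
k=1.5625
im={n:cv2.imread(f"pics/{n}0_raw.png") for n in("scene","top")}
t=im["top"];h=cv2.cvtColor(t,cv2.COLOR_BGR2HSV)
def red(n,c):
    H=cv2.cvtColor(im[n],cv2.COLOR_BGR2HSV);m=(((H[...,0]<8)|(H[...,0]>172))&(H[...,1]>140)&(H[...,2]>60)).astype(np.uint8)
    N,l,s,ce=cv2.connectedComponentsWithStats(m);i=min(range(1,N),key=lambda i:np.hypot(*(ce[i]-np.array(c)/k))+(s[i,4]<40)*999);return ce[i],s[i]
a,sa=red("scene",(287,308));b,sb=red("top",(347,195));print("timer",a,sa,b,sb,two(a,b), ray("top",b,45))
print("mill knob",two((417/k,178/k),(592/k,174/k)),ray("top",(591/k,174/k),168))
print("salt top",two((218/k,328/k),(245/k,191/k)),ray("top",(245/k,190/k),88))
print("jar top",two((469/k,254/k),(508/k,322/k)),ray("top",(508/k,322/k),119))
print("caddy corners z32",[ray("top",(u/k,v/k),32)[:2].round(0) for u,v in((419,283),(589,292),(586,366),(415,357))])
print("wells z32",[ray("top",(u/k,v/k),32)[:2].round(0) for u,v in((446,321),(554,328))])
print("rack z42",[ray("top",(u/k,v/k),42)[:2].round(0) for u,v in((226,301),(345,288),(349,329),(231,343))])
def crop(im,x0,y0,x1,y1,s): return cv2.resize(im[int(y0/k):int(y1/k),int(x0/k):int(x1/k)],None,fx=s,fy=s,interpolation=cv2.INTER_CUBIC)
A=crop(t,400,270,612,380,5.5);B=crop(t,215,170,375,355,5.5)[:, :]
cv2.imwrite("pics/caddy0.png",A);cv2.imwrite("pics/rack0.png",cv2.resize(B[-300:] ,None,fx=1,fy=1));print(A.shape,B.shape, int(400/k),int(270/k),int(215/k),int(355/k)-300/5.5)
```

```text
timer [182.93069307 199.12211221] [173 190  22  18 303] [222.00462963 124.0462963 ] [211 113  23  23 432] [650.73621796  89.69321931  37.43080289] [648.19963855  88.48812889  45.        ]
mill knob [ 641.5863046  -260.32092082  161.95345583] [ 639.6491316  -257.05603625  168.        ]
salt top [640.72335571 237.17750349  91.50703821] [643.57256772 238.52507881  88.        ]
jar top [ 440.53252644 -150.07227372  119.28524734] [ 440.98425466 -149.79283495  119.        ]
caddy corners z32 [array([507., -25.]), array([ 491., -293.]), array([ 375., -285.]), array([390., -19.])]
wells z32 [array([446., -68.]), array([ 435., -237.])]
rack z42 [array([479., 279.]), array([498.,  91.]), array([434.,  84.]), array([413., 269.])]
(390, 742, 3) (654, 566, 3) 256 172 137 172.45454545454544
```

View pics/caddy0.png

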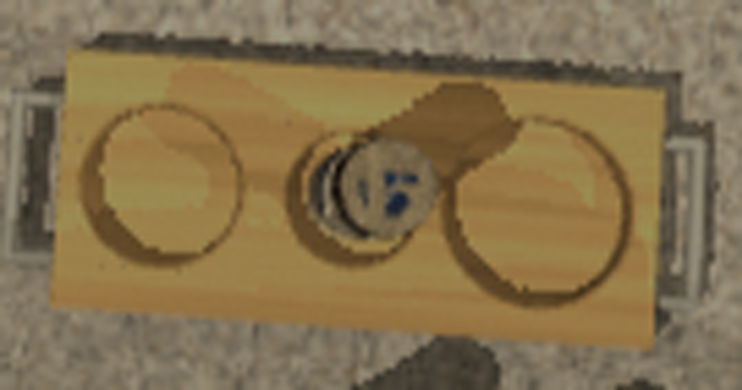

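View pics/rack0.png

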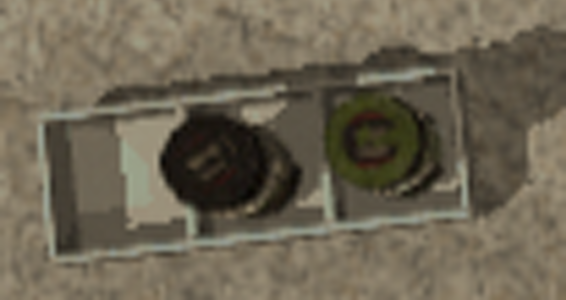

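The caddy crop shows the wells at about (162,185), (356,198) and (539,212) px. The rack crop has outer corners at (40,118), (458,70), (467,215) and (55,262), with the left cell free.

Run:
```python
from h import *
c=lambda u,v:(256+(u+.5)/5.5-.5,172+(v+.5)/5.5-.5)
r=lambda u,v:(137+(u+.5)/5.5-.5,172.4545+(v+.5)/5.5-.5)
print("wells",[ray("top",c(*p),32)[:2].round(1) for p in((162,185),(356,198),(539.5,212))])
C=np.array([ray("top",c(*p),32)[:2] for p in((68,50),(665,90),(655,348),(50,305))]);o=C.mean(0);y=C[0]-C[1]+C[3]-C[2];L=np.linalg.norm(y)/2;y/=2*L
print("caddy",o,L,[ (o+y*s).round(1) for s in(87,1,-81)])
C=np.array([ray("top",r(*p),42)[:2] for p in((40,118),(458,70),(467,215),(55,262))]);o=C.mean(0);y=C[0]-C[1]+C[3]-C[2];L=np.linalg.norm(y)/2;y/=2*L
print("rack",o,L,(o+y*62).round(1))
```

```text
wells [array([446.9, -66.7]), array([ 440.8, -153.2]), array([ 434.3, -234.6])]
caddy [ 441.01090685 -154.27133043] 268.06678235104187 [array([447.3, -67.5]), array([ 441.1, -153.3]), array([ 435.2, -235.1])]
rack [454.57295051 183.90343   ] 186.55507719259737 [447.7 245.5]
```

Call:
play_rows(
  deltas=[
    [[0,0,-1,-0.167],[0,0,-1,-0.167],[0,0,-1,-0.167],[0,0,-1,-0.167],[0,0,-1,-0.167],[0,0,0,-0.167],[0,0,0,-0.167],[0,0,0,-0.167]],
  ],
  jaw=-1,
  grip_force=40,
)

```text
clock: 1.1
tool_pos: [152.3, -631.6, 246.4]
eef_rot: [[-0.007, 1.0, -0.0], [1.0, 0.007, 0.001], [0.001, -0.0, -1.0]]
ft_force: [-0.3, -0.0, 0.4]
opening: 85.3
grasp_force: 0.0
```

Call:
play_rows(
  deltas=[
    [[4,2.4,0,0],[4,2.4,0,0],[4,2.4,0,0],[4,2.4,0,0],[4,2.4,0,0],[4,2.4,0,0],[4,2.4,0,0],[4,2.4,0,0],[4,2.4,0,0],[4,2.4,0,0],[4,2.4,0,0],[4.2,2.5,0,0]],
  ],
)

```text
clock: 2.6
tool_pos: [440.8, -148.2, 246.8]
eef_rot: [[-0.001, 1.0, -0.0], [1.0, 0.001, -0.0], [-0.0, -0.0, -1.0]]
ft_force: [0.1, -0.2, 0.4]
opening: 85.2
grasp_force: 0.0
```

Call:
play_rows(
  deltas=[
    [[0,0,2.9,0],[0,0,2.9,0],[0,0,2.9,0],[0,0,2.9,0],[0,0,0,0]],
  ],
)

```text
clock: 3.22
tool_pos: [438.7, -148.7, 129.2]
eef_rot: [[-0.002, 1.0, -0.004], [1.0, 0.002, 0.002], [0.002, -0.004, -1.0]]
ft_force: [0.3, -0.4, 0.5]
opening: 85.3
grasp_force: 0.0
```

Call:
play_rows(
  deltas=[
    [[-0.1,0.1,2,0],[0,0,2,0],[0,0,1.8,0],[0,0,0,0],[0,0,0,0]],
  ],
)

```text
clock: 3.85
tool_pos: [442.5, -150.6, 74.2]
eef_rot: [[-0.002, 1.0, 0.002], [1.0, 0.002, -0.001], [-0.001, 0.002, -1.0]]
ft_force: [0.6, -0.3, -0.1]
opening: 85.3
grasp_force: 0.0
```

Call:
play_rows(
  deltas=[
    [[0,0,0,0],[0,0,0,0],[0,0,0,0],[0,0,0,0],[0,0,0,0],[0,0,0,0],[0,0,0,0],[0,0,0,0]],
  ],
  jaw=1,
  grip_force=40,
)

```text
clock: 4.85
tool_pos: [442.0, -150.5, 73.6]
eef_rot: [[-0.002, 1.0, 0.001], [1.0, 0.002, -0.001], [-0.001, 0.001, -1.0]]
ft_force: [-0.2, -0.1, 4.9]
opening: 38.6
grasp_force: 39.6
```

Run:
```python
from h import *
im=ctrl.capture("scene");cv2.imwrite("pics/s1.png",cv2.resize(im[90:330,140:460],(800,600),interpolation=cv2.INTER_CUBIC))
```

```text
(no output)
```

View pics/s1.png

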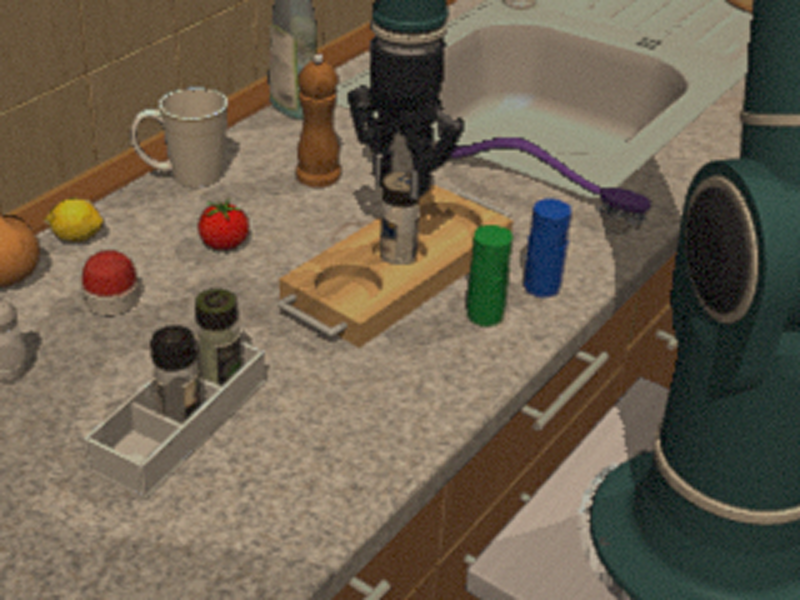

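The jar is gripped by its cap at about (400,190) px in the crop, and is upright in the middle well.

Call:
play_rows(
  deltas=[
    [[0,0,-1,0],[0,0,-2.5,0],[0,0,-3.5,0],[0,0,-3.5,0],[0,0,-3.5,0],[0,0,0,0]],
  ],
)

```text
clock: 5.65
tool_pos: [443.2, -150.7, 215.8]
eef_rot: [[-0.002, 1.0, 0.005], [1.0, 0.002, -0.003], [-0.003, 0.005, -1.0]]
ft_force: [0.2, 0.3, -1.8]
opening: 38.4
grasp_force: 40.5
```

Call:
play_rows(
  deltas=[
    [[2,0.6,0,0],[3.8,0,0,0],[4,0,0,0],[4,0,0,0],[4,0,0,0],[4,0,0,0],[4,0,0,0],[4,0,0,0],[4,0,0,0],[3.8,0,0,0],[2,0,0,0],[0,0,0,0]],
  ],
)

```text
clock: 7.15
tool_pos: [445.5, 247.0, 212.1]
eef_rot: [[-0.005, 1.0, -0.002], [1.0, 0.005, 0.0], [0.0, -0.002, -1.0]]
ft_force: [-0.4, -1.0, -0.9]
opening: 38.7
grasp_force: 40.5
```

Call:
play_rows(
  deltas=[
    [[0,0,0,0],[0,0,2,0],[0,0,2.5,0],[0,0,2.5,0],[0,0,1,0],[0,0,0,0],[0,0,0,0]],
  ],
)

```text
clock: 8.02
tool_pos: [447.4, 245.8, 133.8]
eef_rot: [[-0.002, 1.0, 0.001], [1.0, 0.002, 0.001], [0.001, 0.001, -1.0]]
ft_force: [0.9, -0.2, -1.3]
opening: 38.1
grasp_force: 40.5
```

Run:
```python
from h import *
im=ctrl.capture("top");a=cv2.resize(im[150:260,120:280],(800,550),interpolation=cv2.INTER_CUBIC)
im=ctrl.capture("scene");b=cv2.resize(im[150:310,150:310],(600,600),interpolation=cv2.INTER_CUBIC)
cv2.imwrite("pics/p1.png",b)
```

```text
(no output)
```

View pics/p1.png

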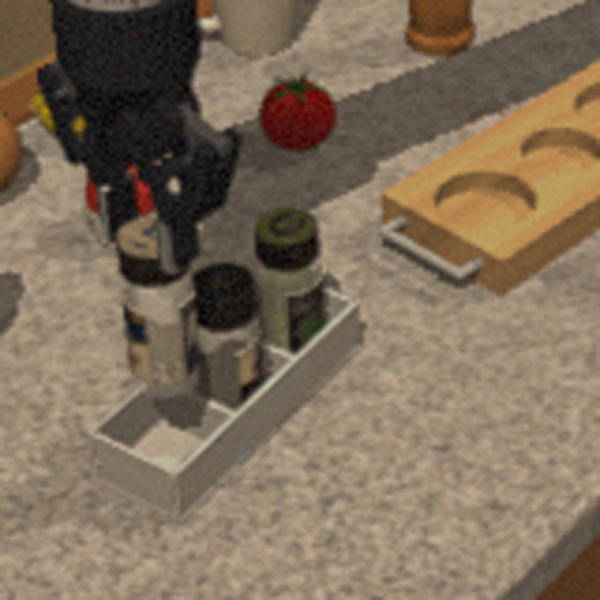

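The jar hangs upright above the free cell, at about (165,380) px in the crop, so I lower it.

Call:
play_rows(
  deltas=[
    [[0,0,1.5,0],[0,0,2,0],[0,0,2,0],[0,0,1,0],[0,0,0.3,0],[0,0,0.2,0],[0,0,0,0],[0,0,0,0]],
  ],
)

```text
clock: 9.12
tool_pos: [446.6, 245.9, 63.7]
eef_rot: [[-0.002, 1.0, 0.0], [1.0, 0.002, -0.0], [-0.0, 0.0, -1.0]]
ft_force: [-2.9, -1.5, 6.1]
opening: 38.4
grasp_force: 41.2
```

Call:
play_rows(
  deltas=[
    [[0,0,0,0],[0,0,0,0],[0,0,0,0],[0,0,0,0],[0,0,-2,0],[0,0,-3,0],[0,0,-4,0],[0,0,-4,0],[0,0,0,0]],
  ],
  jaw=-1,
)

```text
clock: 10.25
tool_pos: [448.6, 247.3, 197.1]
eef_rot: [[-0.002, 1.0, 0.007], [1.0, 0.002, 0.003], [0.003, 0.007, -1.0]]
ft_force: [-0.4, -0.8, -0.4]
opening: 85.3
grasp_force: 0.0
```

Call:
play_rows(
  deltas=[
    [[-0.8,2,0,0],[0,4,0,0],[0,4,0,0],[0,4,0,0],[0,4,0,0],[0,1.5,0,0],[0,0,0,0],[0,0,0,0]],
  ],
)

```text
clock: 11.25
tool_pos: [641.0, 237.7, 191.8]
eef_rot: [[-0.002, 1.0, -0.002], [1.0, 0.002, -0.001], [-0.001, -0.002, -1.0]]
ft_force: [-0.1, 0.3, -0.1]
opening: 85.6
grasp_force: 0.0
```

Call:
play_rows(
  deltas=[
    [[0,0,2,0],[0,0,2.5,0],[0,0,2,0],[0,0,0,0],[0,0,0,0]],
  ],
)

```text
clock: 11.88
tool_pos: [642.0, 238.5, 128.5]
eef_rot: [[-0.002, 1.0, 0.001], [1.0, 0.002, 0.001], [0.001, 0.001, -1.0]]
ft_force: [0.4, -0.5, 0.1]
opening: 85.3
grasp_force: 0.0
```

Run:
```python
from h import *
im=ctrl.capture("top");a=cv2.resize(im[90:240,120:270],(400,400),interpolation=cv2.INTER_CUBIC)
im=ctrl.capture("scene");b=cv2.resize(im[170:300,100:230],(400,400),interpolation=cv2.INTER_CUBIC)
cv2.imwrite("pics/p2.png",np.hstack([a,b]))
```

```text
(no output)
```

View pics/p2.png

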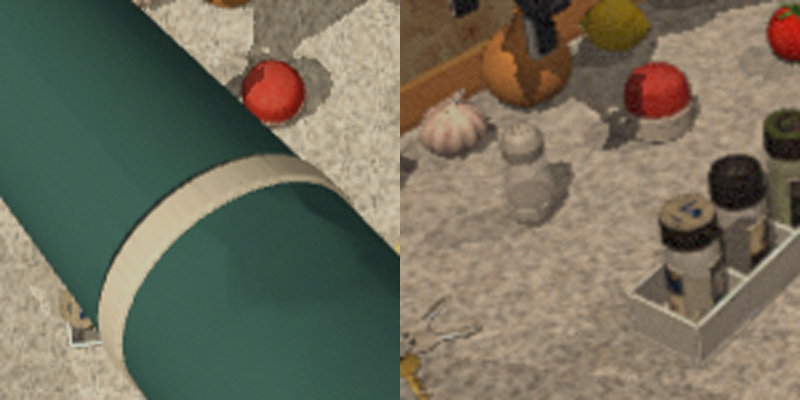

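Run:
```python
from h import *
f=lambda X:((pix("scene",X)-[100,170])*400/130+[400,0]).round(0)
for X in([642,238,0],[642,238,90],[642,238,141],[591,238,141],[693,238,141]):print(X,f(X))
```

```text
[642, 238, 0] [535. 212.]
[642, 238, 90] [520. 124.]
[642, 238, 141] [510.  71.]
[591, 238, 141] [553.  95.]
[693, 238, 141] [469.  48.]
```

The jar stands upright in the free rack cell. The salt foot at (530,212) and top at (521,124) px match the estimate, so I lower onto it.

Call:
play_rows(
  deltas=[
    [[0,0,2,0],[0,0,3,0],[0,0,3,0],[0,0,1.5,0],[0,0,0,0],[0,0,0,0]],
  ],
)

```text
clock: 12.72
tool_pos: [642.4, 238.6, 34.0]
eef_rot: [[-0.002, 1.0, 0.002], [1.0, 0.002, 0.001], [0.001, 0.002, -1.0]]
ft_force: [-0.2, 0.4, 0.1]
opening: 85.3
grasp_force: 0.0
```

Call:
play_rows(
  deltas=[
    [[0,0,0,0],[0,0,0,0],[0,0,0,0],[0,0,0,0],[0,0,0,0],[0,0,0,0],[0,0,0,0],[0,0,0,0]],
  ],
  jaw=1,
  grip_force=40,
)

```text
clock: 13.72
tool_pos: [642.1, 238.4, 33.6]
eef_rot: [[-0.002, 1.0, 0.001], [1.0, 0.002, 0.0], [0.0, 0.001, -1.0]]
ft_force: [-0.9, -0.6, 6.3]
opening: 32.0
grasp_force: 39.9
```

Call:
play_rows(
  deltas=[
    [[0,0,-1,0],[0,0,-3,0],[0,0,-4,0],[0,0,-4,0],[0,0,-3,0],[0,0,-1,0],[0,0,0,0]],
  ],
)

```text
clock: 14.6
tool_pos: [641.7, 237.9, 192.7]
eef_rot: [[-0.002, 1.0, -0.0], [1.0, 0.002, -0.0], [-0.0, -0.0, -1.0]]
ft_force: [0.3, 1.8, -1.5]
opening: 31.5
grasp_force: 39.9
```

Call:
play_rows(
  deltas=[
    [[-2,-1,0,0],[-3.6,-1.8,0,0],[-4,-2.1,0,0],[-4,-2.1,0,0],[-4,-2.1,0,0],[-4,-2.1,0,0],[-4,-2.1,0,0],[-4,-2.1,0,0],[-4,-2,0,0],[-3.6,-1.8,0,0],[-2,-0.9,0,0],[0,0,0,0]],
  ],
)

```text
clock: 16.1
tool_pos: [439.8, -155.8, 191.6]
eef_rot: [[0.002, 1.0, -0.003], [1.0, -0.002, 0.001], [0.001, -0.003, -1.0]]
ft_force: [-0.0, 0.1, -0.4]
opening: 31.6
grasp_force: 39.9
```

Call:
play_rows(
  deltas=[
    [[0,0,2,0],[0,0,3,0],[0,0,3,0],[0,0,2.5,0],[0,0,0,0],[0,0,0,0]],
  ],
)

```text
clock: 16.85
tool_pos: [442.2, -153.4, 88.4]
eef_rot: [[-0.003, 1.0, 0.001], [1.0, 0.003, 0.0], [0.0, 0.001, -1.0]]
ft_force: [0.3, 0.6, -0.8]
opening: 31.6
grasp_force: 40.0
```

Run:
```python
from h import *
im=ctrl.capture("scene");b=cv2.resize(im[130:240,220:360],(764,600),interpolation=cv2.INTER_CUBIC)
cv2.imwrite("pics/p3.png",b)
```

```text
(no output)
```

View pics/p3.png

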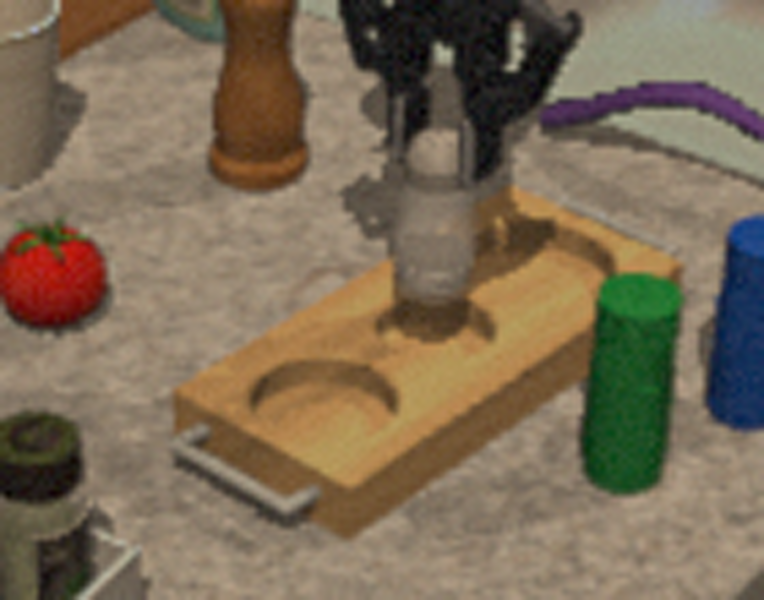

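The salt hangs upright over the middle well, its foot at (432,300) and the well centred near (435,325) px in the crop.

Call:
play_rows(
  deltas=[
    [[0,0,1,0],[0,0,1.5,0],[0,0,1,0],[0,0,0.3,0],[0,0,0.2,0],[0,0,0,0],[0,0,0,0]],
  ],
)

```text
clock: 17.77
tool_pos: [441.7, -154.4, 48.2]
eef_rot: [[-0.002, 1.0, 0.0], [1.0, 0.002, -0.0], [-0.0, 0.0, -1.0]]
ft_force: [0.2, 0.1, -0.9]
opening: 31.6
grasp_force: 40.0
```

Call:
play_rows(
  deltas=[
    [[0,0,0.1,0],[0,0,0,0]],
  ],
)

```text
clock: 18.02
tool_pos: [441.8, -154.6, 47.5]
eef_rot: [[-0.002, 1.0, 0.0], [1.0, 0.002, -0.001], [-0.001, 0.0, -1.0]]
ft_force: [-1.1, 1.1, 4.7]
opening: 31.5
grasp_force: 40.5
```

Call:
play_rows(
  deltas=[
    [[0,0,0,0],[0,0,0,0],[0,0,0,0],[0,0,0,0],[0,0,-2,0],[0,0,-4,0],[0,0,-5,0],[0,0,-4,0],[0,0,-2,0],[0,0,0,0]],
  ],
  jaw=-1,
)

```text
clock: 19.27
tool_pos: [442.3, -154.7, 218.2]
eef_rot: [[-0.002, 1.0, 0.003], [1.0, 0.002, -0.002], [-0.002, 0.003, -1.0]]
ft_force: [0.2, 0.3, -0.4]
opening: 85.3
grasp_force: 0.0
```

Call:
play_rows(
  deltas=[
    [[-1,2,0,0],[-2,4,0,0],[-2,4,0,0],[-2.2,4,0,0],[-2,4,0,0],[-1.2,1.9,0,0],[0,0,0,0],[0,0,0,0]],
  ],
)

```text
clock: 20.27
tool_pos: [639.8, -256.9, 215.6]
eef_rot: [[-0.003, 1.0, -0.002], [1.0, 0.003, 0.001], [0.001, -0.002, -1.0]]
ft_force: [-0.3, -0.5, -0.3]
opening: 85.5
grasp_force: 0.0
```

Run:
```python
from h import *
im=ctrl.capture("scene");b=cv2.resize(im[70:240,200:400],(706,600),interpolation=cv2.INTER_CUBIC)
cv2.imwrite("pics/p4.png",b);p=ctrl.get_state()["tool_pos"];print(p)
f=lambda X:((pix("scene",X)-[200,70])*3.53).round(0)
for z in(0,141,170):print(z,f([640,-258,z]),f([p[0],p[1],z]))
```

```text
[ 639.7788368  -257.03644659  216.22988402]
0 [235. 321.] [235. 321.]
141 [236. 179.] [235. 179.]
170 [236. 148.] [236. 148.]
```

View pics/p4.png

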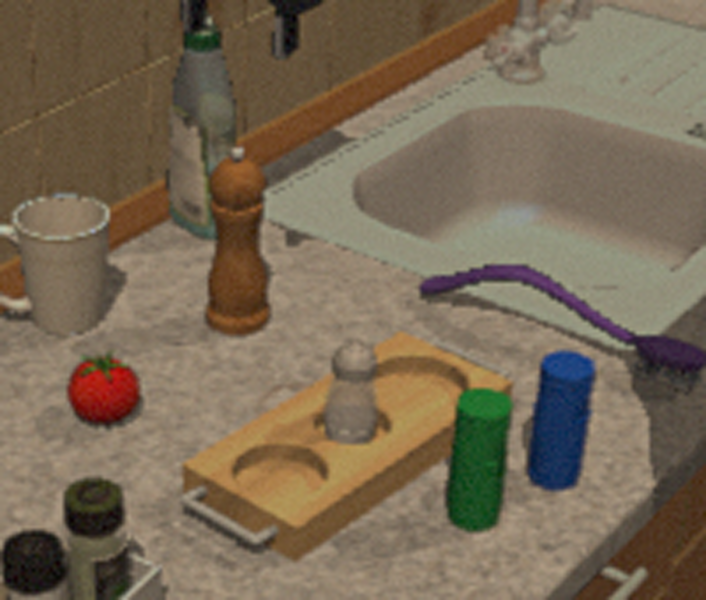

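The salt is seated upright in the middle well at (352,400) px. The mill knob at (238,151) px matches the estimate, so I go down to its head.

Call:
play_rows(
  deltas=[
    [[-0.1,0,2,0],[0,0,3,0],[0,0,3,0],[0,0,2,0],[0,0,0,0],[0,0,0,0]],
  ],
)

```text
clock: 21.08
tool_pos: [641.4, -258.9, 118.0]
eef_rot: [[-0.002, 1.0, 0.002], [1.0, 0.002, -0.0], [-0.0, 0.002, -1.0]]
ft_force: [-0.0, -0.4, 1.3]
opening: 85.3
grasp_force: 0.0
```

Call:
play_rows(
  deltas=[
    [[0,0,0,0],[0,0,0,0],[0,0,0,0],[0,0,0,0],[0,0,0,0],[0,0,0,0],[0,0,0,0],[0,0,0,0]],
  ],
  jaw=1,
  grip_force=60,
)

```text
clock: 22.08
tool_pos: [644.8, -259.4, 123.9]
eef_rot: [[-0.002, 1.0, 0.009], [1.0, 0.002, -0.004], [-0.004, 0.009, -1.0]]
ft_force: [-3.6, 0.7, 24.4]
opening: 7.6
grasp_force: 65.5
```

Call:
play_rows(
  deltas=[
    [[0,0,-0.5,0],[0,0,-1.5,0],[0,0,0,0],[0,0,0,0]],
  ],
)

```text
clock: 22.58
tool_pos: [640.3, -258.9, 136.3]
eef_rot: [[-0.002, 1.0, -0.001], [1.0, 0.002, 0.0], [0.0, -0.001, -1.0]]
ft_force: [-0.3, 0.2, -2.4]
opening: 7.3
grasp_force: 61.4
```

Run:
```python
from h import *
im=ctrl.capture("scene");b=cv2.resize(im[50:220,200:360],(565,600),interpolation=cv2.INTER_CUBIC)
cv2.imwrite("pics/p5.png",b)
```

```text
(no output)
```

View pics/p5.png

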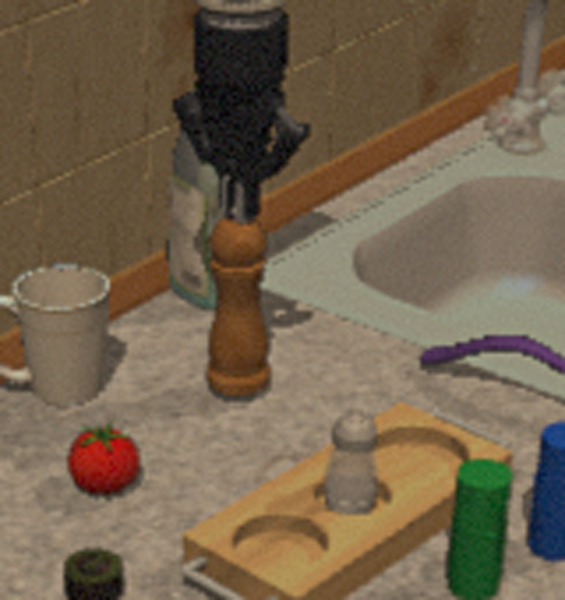

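The fingers closed on the mill's small knob at (240,215) px only, so the real tips sit about 35 mm higher than the reported TCP. I set the mill back down, open, and regrip about 40 mm lower.

Call:
play_rows(
  deltas=[
    [[0,0,0.5,0],[0,0,0.5,0],[0,0,0.2,0],[0,0,0,0],[0,0,0,0]],
  ],
)

```text
clock: 23.25
tool_pos: [640.8, -258.9, 125.0]
eef_rot: [[-0.002, 1.0, 0.0], [1.0, 0.002, -0.0], [-0.0, 0.0, -1.0]]
ft_force: [-0.9, 0.0, -2.8]
opening: 7.3
grasp_force: 61.4
```

Call:
play_rows(
  deltas=[
    [[0,0,0.1,0],[0,0,0.1,0],[0,0,0,0],[0,0,0,0]],
  ],
)

```text
clock: 23.75
tool_pos: [641.4, -258.9, 124.1]
eef_rot: [[-0.002, 1.0, 0.002], [1.0, 0.002, -0.001], [-0.001, 0.002, -1.0]]
ft_force: [-1.3, 1.2, 5.5]
opening: 7.3
grasp_force: 63.3
```

Call:
play_rows(
  deltas=[
    [[0,0,0,0],[0,0,0,0],[0,0,0,0],[0,0,0,0],[0,0,0,0],[0,0,0,0]],
  ],
  jaw=-1,
)

```text
clock: 24.5
tool_pos: [640.7, -258.9, 122.9]
eef_rot: [[-0.002, 1.0, -0.0], [1.0, 0.002, 0.0], [0.0, -0.0, -1.0]]
ft_force: [0.6, -0.1, 0.3]
opening: 85.3
grasp_force: 0.0
```

Call:
play_rows(
  deltas=[
    [[0,0,1,0],[0,0,1,0],[0,0,1,0],[0,0,0.9,0],[0,0,0,0],[0,0,0,0]],
  ],
)

```text
clock: 25.25
tool_pos: [641.0, -258.9, 84.2]
eef_rot: [[-0.002, 1.0, 0.0], [1.0, 0.002, -0.0], [-0.0, 0.0, -1.0]]
ft_force: [0.1, 0.1, -0.9]
opening: 85.2
grasp_force: 0.0
```

Call:
play_rows(
  deltas=[
    [[0,0,0,0],[0,0,0,0],[0,0,0,0],[0,0,0,0],[0,0,0,0],[0,0,0,0],[0,0,0,0],[0,0,0,0]],
  ],
  jaw=1,
  grip_force=50,
)

```text
clock: 26.25
tool_pos: [641.3, -258.9, 84.8]
eef_rot: [[-0.002, 1.0, 0.001], [1.0, 0.002, -0.0], [-0.0, 0.001, -1.0]]
ft_force: [-0.7, -0.3, 5.4]
opening: 46.3
grasp_force: 51.6
```

Call:
play_rows(
  deltas=[
    [[0,0,-1,0],[0,0,-3,0],[0,0,-4,0],[0,0,-4,0],[0,0,-1,0],[0,0,0,0]],
  ],
)

```text
clock: 27.0
tool_pos: [640.3, -259.0, 213.3]
eef_rot: [[-0.002, 1.0, -0.001], [1.0, 0.002, -0.0], [-0.0, -0.001, -1.0]]
ft_force: [-0.7, -0.2, -2.7]
opening: 45.9
grasp_force: 51.7
```

Call:
play_rows(
  deltas=[
    [[1.2,-1.2,0,0],[2.5,-2.5,0,0],[3,-3,0,0],[3,-3,0,0],[3,-3,0,0],[3,-3,0,0],[2.4,-2.5,0,0],[1.1,-1.2,0,0],[0,0,0,0],[0,0,0,0]],
  ],
)

```text
clock: 28.25
tool_pos: [447.2, -68.4, 213.8]
eef_rot: [[-0.0, 1.0, 0.0], [1.0, 0.0, 0.0], [0.0, 0.0, -1.0]]
ft_force: [-0.1, 0.3, -1.7]
opening: 45.7
grasp_force: 52.0
```

Call:
play_rows(
  deltas=[
    [[0,0,2,0],[0,0,3,0],[0,0,2.5,0],[0,0,1,0],[0,0,0,0],[0,0,0,0]],
  ],
)

```text
clock: 29.0
tool_pos: [447.3, -67.4, 129.7]
eef_rot: [[-0.002, 1.0, 0.002], [1.0, 0.002, -0.0], [-0.0, 0.002, -1.0]]
ft_force: [-0.0, -0.2, -2.8]
opening: 45.7
grasp_force: 52.0
```

Run:
```python
from h import *
im=ctrl.capture("scene");b=cv2.resize(im[80:240,210:360],(562,600),interpolation=cv2.INTER_CUBIC)
cv2.imwrite("pics/p6.png",b);print(ctrl.get_state()["tool_pos"])
```

```text
[447.27608479 -67.4978183  129.82428404]
```

View pics/p6.png

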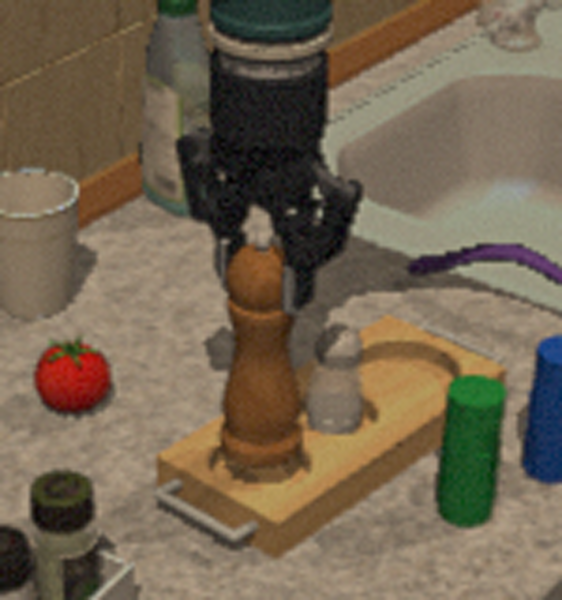

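The mill is upright, held by its head, with its foot at (258,460) px above the left well.

Call:
play_rows(
  deltas=[
    [[0,0,1,0],[0,0,1,0],[0,0,0.6,0],[0,0,0.3,0],[0,0,0.2,0],[0,0,0,0],[0,0,0,0]],
  ],
)

```text
clock: 29.92
tool_pos: [446.5, -67.1, 98.8]
eef_rot: [[-0.002, 1.0, -0.0], [1.0, 0.002, -0.001], [-0.001, -0.0, -1.0]]
ft_force: [-3.7, 0.7, 7.2]
opening: 46.1
grasp_force: 52.5
```

Call:
play_rows(
  deltas=[
    [[0,0,0,0],[0,0,0,0],[0,0,0,0],[0,0,0,0],[0,0,0,0],[0,0,-2,0],[0,0,-3,0],[0,0,-4,0],[0,0,-2,0],[0,0,0,0]],
  ],
  jaw=-1,
)

```text
clock: 31.18
tool_pos: [447.4, -67.6, 209.2]
eef_rot: [[-0.001, 1.0, 0.003], [1.0, 0.001, -0.002], [-0.002, 0.003, -1.0]]
ft_force: [-0.2, -0.7, -0.9]
opening: 85.5
grasp_force: 0.0
```

Call:
play_rows(
  deltas=[
    [[1,1,0,0],[2.6,3.3,0,0],[3,4,0,0],[3,4,0,0],[3,4,0,0],[2,3,0,0],[1,1,0,0],[0,0,0,0],[0,0,0,0]],
  ],
)

```text
clock: 32.3
tool_pos: [648.1, 87.9, 207.5]
eef_rot: [[-0.001, 1.0, -0.001], [1.0, 0.001, -0.001], [-0.001, -0.001, -1.0]]
ft_force: [-0.4, -0.3, -0.2]
opening: 85.1
grasp_force: 0.0
```

Call:
play_rows(
  deltas=[
    [[0,0,3,0],[0,0,4,0],[0,0,4,0],[0,0,4,0],[0,0,2,0],[0,0,0,0],[0,0,0,0]],
  ],
)

```text
clock: 33.17
tool_pos: [650.2, 89.3, 39.8]
eef_rot: [[-0.002, 1.0, 0.003], [1.0, 0.002, 0.0], [0.0, 0.003, -1.0]]
ft_force: [0.4, -0.2, 1.0]
opening: 85.1
grasp_force: 0.0
```

Run:
```python
from h import *
im=ctrl.capture("scene");b=cv2.resize(im[110:240,130:330],(800,520),interpolation=cv2.INTER_CUBIC)
cv2.imwrite("pics/p7.png",b);p=ctrl.get_state()["tool_pos"];print(p)
f=lambda X:((pix("scene",X)-[130,110])*4).round(0)
for dx in(-43,43):print([f([p[0]+dx,p[1],z]) for z in (p[2]+13,p[2]+48)])
print(f([650,89,0]),f([650,89,56]))
```

```text
[650.33009591  89.34581185  39.96526118]
[array([256., 361.]), array([252., 317.])]
[array([168., 315.]), array([162., 272.])]
[219. 401.] [212. 334.]
```

View pics/p7.png

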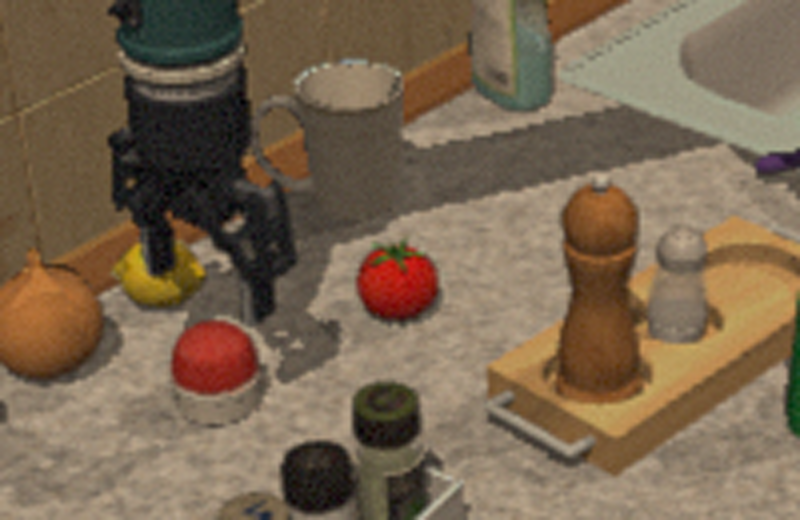

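The fingertips at (262,315) and (158,272) px confirm the +35 mm offset. The mill and salt are seated, and the timer spans about (172–262, 320–422) px, so I go down and grip it.

Call:
play_rows(
  deltas=[
    [[0,0,1.5,0],[0,0,2,0],[0,0,1.5,0],[0,0,0.9,0],[0,0,0.2,0],[0,0,0,0],[0,0,0,0]],
  ],
)

```text
clock: 34.1
tool_pos: [649.5, 89.2, -22.4]
eef_rot: [[-0.002, 1.0, 0.001], [1.0, 0.002, 0.0], [0.0, 0.001, -1.0]]
ft_force: [-0.5, -0.3, 0.6]
opening: 85.8
grasp_force: 0.0
```

Call:
play_rows(
  deltas=[
    [[0,0,0,0],[0,0,0,0],[0,0,0,0],[0,0,0,0],[0,0,0,0],[0,0,0,0]],
  ],
  jaw=1,
  grip_force=40,
)

```text
clock: 34.85
tool_pos: [649.8, 89.2, -22.2]
eef_rot: [[-0.002, 1.0, 0.001], [1.0, 0.002, 0.0], [0.0, 0.001, -1.0]]
ft_force: [0.4, -0.5, 6.0]
opening: 59.2
grasp_force: 43.6
```

Call:
play_rows(
  deltas=[
    [[0,0,-1,0],[0,0,-3,0],[0,0,-4,0],[0,0,-4,0],[0,0,-4,0],[0,0,-3,0],[0,0,-1,0],[0,0,0,0]],
  ],
)

```text
clock: 35.85
tool_pos: [648.8, 88.9, 176.7]
eef_rot: [[-0.002, 1.0, -0.0], [1.0, 0.002, -0.0], [-0.0, -0.0, -1.0]]
ft_force: [0.6, -0.9, -1.1]
opening: 59.3
grasp_force: 43.5
```

Call:
play_rows(
  deltas=[
    [[-1.5,-1,0,0],[-3,-2,0,0],[-3.6,-2.4,0,0],[-3.6,-2.4,0,0],[-3.6,-2.4,0,0],[-3.6,-2.4,0,0],[-3.6,-2.4,0,0],[-3.6,-2.4,0,0],[-3,-2,0,0],[-2.2,-1.5,0,0],[-1.1,-0.6,0,0],[0,0,0,0]],
  ],
)

```text
clock: 37.35
tool_pos: [433.8, -235.8, 176.4]
eef_rot: [[0.0, 1.0, -0.001], [1.0, -0.0, 0.001], [0.001, -0.001, -1.0]]
ft_force: [0.8, 0.2, -0.6]
opening: 59.3
grasp_force: 43.5
```

Call:
play_rows(
  deltas=[
    [[0,0,2,0],[0,0,4,0],[0,0,4,0],[0,0,3,0],[0,0,2,0],[0,0,0,0],[0,0,0,0],[0,0,0,0]],
  ],
)

```text
clock: 38.35
tool_pos: [435.5, -235.8, 28.1]
eef_rot: [[-0.002, 1.0, 0.002], [1.0, 0.002, -0.001], [-0.001, 0.002, -1.0]]
ft_force: [-0.5, 0.1, -1.6]
opening: 59.6
grasp_force: 43.5
```

Run:
```python
from h import *
im=ctrl.capture("scene");b=cv2.resize(im[80:240,230:380],(562,600),interpolation=cv2.INTER_CUBIC)
cv2.imwrite("pics/p8.png",b);print(ctrl.get_state()["tool_pos"])
```

```text
[ 435.37640492 -235.79383791   27.96099044]
```

View pics/p8.png

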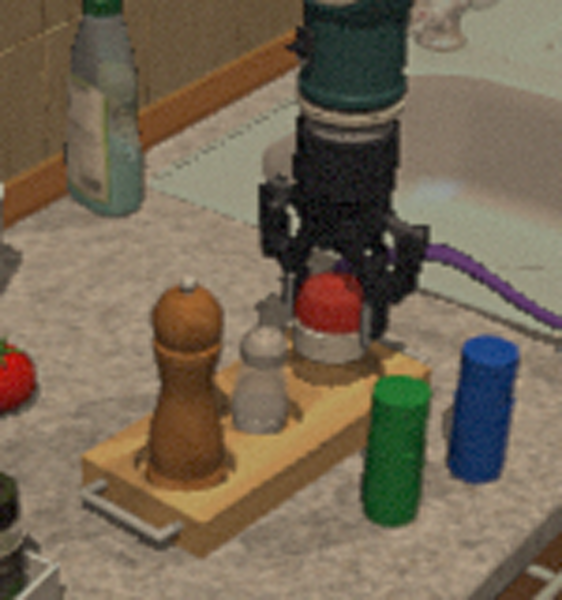

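The timer is upright above the wide well at (330,345) px, and the mill and salt are undisturbed.

Call:
play_rows(
  deltas=[
    [[0,0,1,0],[0,0,1,0],[0,0,0.9,0],[0,0,0.4,0],[0,0,0.2,0],[0,0,0.1,0],[0,0,0,0],[0,0,0,0]],
  ],
)

```text
clock: 39.4
tool_pos: [434.5, -235.1, -8.3]
eef_rot: [[-0.002, 1.0, -0.001], [1.0, 0.002, -0.001], [-0.001, -0.001, -1.0]]
ft_force: [-4.2, 1.6, 8.4]
opening: 59.5
grasp_force: 44.5
```

Seated; I release and rise.

Call:
play_rows(
  deltas=[
    [[0,0,0,0],[0,0,0,0],[0,0,0,0],[0,0,0,0],[0,0,-1,0],[0,0,-3,0],[0,0,-4,0],[0,0,-5,0],[0,0,-5,0],[0,0,-5,0],[0,0,0,0],[0,0,0,0]],
  ],
  jaw=-1,
)

```text
clock: 40.9
tool_pos: [434.0, -235.3, 220.7]
eef_rot: [[-0.002, 1.0, -0.001], [1.0, 0.002, -0.0], [-0.0, -0.001, -1.0]]
ft_force: [-0.3, 0.5, 0.1]
opening: 85.6
grasp_force: 0.0
```

Call:
play_rows(
  deltas=[
    [[-4,-2,0,0],[-5,-2,0,0],[-5,-2,0,0],[-5,-2,0,0],[-5,-2,0,0],[-4,-2,0,0],[0,0,0,0],[0,0,0,0],[0,0,0,0]],
  ],
)

```text
clock: 42.02
tool_pos: [316.2, -513.9, 220.5]
eef_rot: [[-0.005, 1.0, -0.0], [1.0, 0.005, 0.001], [0.001, -0.0, -1.0]]
ft_force: [-0.9, 0.0, 0.1]
opening: 85.7
grasp_force: 0.0
```

Run:
```python
from h import *
a=cv2.resize(ctrl.capture("scene")[100:300,130:390],(520,400));b=cv2.resize(ctrl.capture("top")[160:250,130:400],(780,260),interpolation=cv2.INTER_CUBIC)
c=np.zeros((600,780,3),np.uint8);c[:340,:442]=cv2.resize(a,(442,340));c[340:]=b
cv2.imwrite("pics/p9.png",c)
```

```text
(no output)
```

View pics/p9.png

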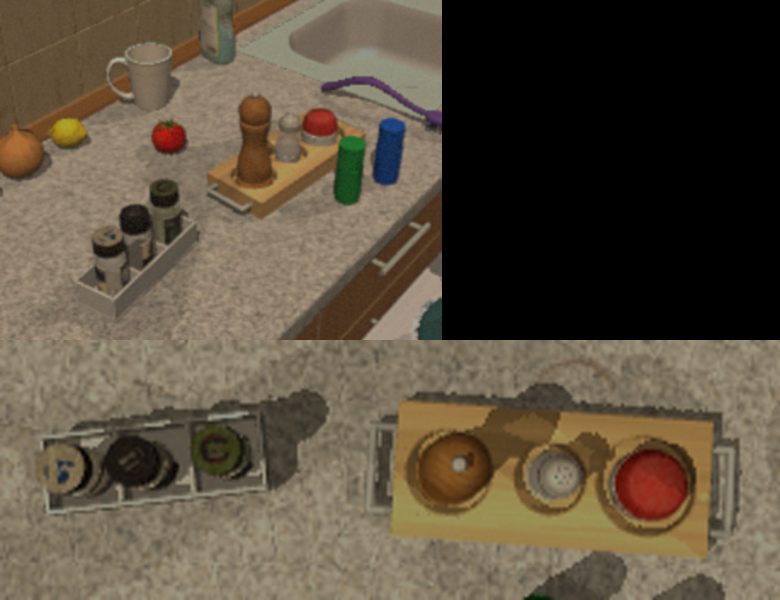

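The mill (455,465), salt (555,475) and timer (650,485) stand upright in their wells. The three jars stand in the rack and the tomato has not moved.

```bash
python3 -c "
from bench import ctrl
print(ctrl.close_job())"
```

```text
the job is handed in; nothing more can be done
None
```

The job is handed in at about 42 s: the stray jar is back in the rack's free cell, and the salt, pepper mill and timer stand upright in their own wells; the mill needed a second grip, after the first caught only its knob.

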